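# Lock the bench shaker and hold its top plate in register over the posts

### The arm

A 6-joint arm with a two-finger parallel gripper is mounted at the origin on the work surface. World frame = base frame: x ahead of the robot, y to its left, z up, the work surface at z = 0. Lengths are in m, angles in rad, forces in N, time in s.
With the tool pointing down it reaches from about 0.35 to 0.975 m from the base axis. Payload 4.9 kg.
Tool frame: the origin (TCP) lies at the very end of the fingers, on their centre line; the grasp point (between the pads) lies ctrl.grip_point_offset behind it (ctrl.grip_point_offset is the distance from the TCP to the grasp point, in m); z points along the fingers, y is the line along which they close (so a half turn about z gives the same grasp; the last joint's range is limited). The gripper opens to 85 mm and grips with 20 to 120 N. Pads are 22 mm wide; open, the fingers measure 114 mm over their backs; the gripper's body (76 mm by 85 mm) begins 54 mm behind the grasp point. The pads swing forward as they close: fully open they stand 13 mm farther back than shut.
Start: joints at [1.225, 0.053, 1.613, -0, 1.476, -0.119], TCP at [0.141, 0.609, 0.231] pointing down, gripper open.
Joint ranges: [-3.01, 3.01], [-1.01, 2.22], [0.06, 2.58], [-1.02, 4.17], [0.09, 2.62], [-3.14, 3.14]. Speed limits (rad/s): [2.57, 2.57, 3.14, 3.14, 3.14, 3.14].

### API

Orientations are given as a rotation vector (axis times angle).
In Python, from station import ctrl gives the robot as it stands. The module is installed in compiled form; this text tells all that it offers.
- The arm moves only by the tool drive_tool, never from a script. Its argument "steps" is a list of rows, each an object with "translation": the shift along the tool's x, y, z normalised to -1 to 1, where 1 is 4 cm, a list of three; "angular": the turn, a rotation vector about the tool's x, y, z normalised to -1 to 1, where 1 is 8 degrees, a list of three; "gripper": the opening, from 0 (shut) to 1 (fully open). In form: [{"translation": [dx, dy, dz], "angular": [wx, wy, wz], "gripper": gripper}, ...]. A call has 1 to 8 rows; each row shifts and turns the commanded pose from where the row before left it, along the tool's axes as they then stand; what a row does not reach is not made up. A row lasts 1/8 s, in which the tool goes at most 62.5 mm and 10.7 degrees, less where a joint would pass 70% of its speed; a pose out of reach is approached as far as the arm can. A call with a number of a shift or a turn outside -1 to 1 is refused whole. A call with a gripper value outside its range is refused whole. The fingers move at their own pace and stop on an object; "force" is the grip in N (left out, the last holds). Time passes only in rows, so rows that do not move let the fingers close. It gives the time, the measured TCP pose, the force, the opening and the grip force at its end, in the units of the state.
- ctrl.get_obs(): the state, without advancing time (a new reading comes with each control period).
- ctrl.get_image(name): name is "scene" or "top" or "wrist"; returns a dict with "color" (400x640x3 uint8, red, green, blue), "depth" (400x640 float32, m along the optical axis (not along the pixel's ray), 0 where there is no reading), "fx", "fy", "cx", "cy" (pixels), "R" (3x3) and "t" (3): a world point X has camera coordinates R X + t. Camera axes: x right, y down, z forward; pixel columns grow to the right and rows downward; lengths in m; the calibration is good to about 2 mm. A picture is of the moment at which its call begins.
- ctrl.finish_job(): hands the job in; it is judged then, once.
The state is a dict: "t": time; "q": joint angles; "dq": joint speeds; "effort": joint torques, N m; "tool_pos": TCP position; "tool_rot": TCP orientation; "contact_force": force on the tool from outside, world axes, zero at the start; "wrist_torque": the same for the moment, N m; "opening": finger opening in m; "grip_force": force on a finger pad.
Only numpy, scipy, OpenCV 4.12 (cv2) and the standard library are available. Lean on these libraries where they do the work, as an engineer would, in place of code of your own. Each camera call takes 0.05 s, during which the arm holds its last target. There are 200 camera calls.

### The job

Get the bench shaker ready for its top plate: slide its carriage fully to the stop, where the hole in its yellow lug lines up with the bracket below, and put the red-handled lock pin from the rack down through both, fully home, and let it go. Then lift the top plate off the blue mat (its red bar is the handle) and hold it level, still and clear of everything, about 2 cm above the four posts, with its four corner holes in line with the threaded holes (either way round), so that a colleague can slip in the rubber washers and start the screws. Finish while still holding the plate there, and leave everything else on the bench where it stands.

Things in the scene. Friction and masses are not known exactly. Their poses are not given: they have to be found in the camera images.
- shaker: bench shaker fixed to the bench: white housing 210 (x) x 230 (y) x 56 mm high, knobs on its front (-x). Origin: centre of its underside. A flat carriage rides over its deck (56 mm) along the shaker's y axis; rod-end blocks, tops at 74 mm, stand on the deck at x = +-45, y = +-101 mm; the deck is clear between them (|x| < 30 mm)
- carriage (a joint): position of the carriage in m along the shaker's +y axis: 0 = at its stop, the locking position; 0.04 = other end. It stays where it is left; sliding it takes 2 to 3 N. At 0 the carriage's centre lies at (0, -20) mm in the shaker's frame
- carriage_center (a point): centre of the carriage's top face, 84 mm above the bench; axes as the shaker. Carriage plate 110 (x) x 140 (y) x 8 mm: its end faces lie 70 mm from here along y, from 76 to 84 mm high. Posts 18 mm in diameter, 25 mm tall (tops 109 mm above the bench), with 6 mm threaded holes, stand on it at x = +-42, y = +-58 mm. Push its +y end face towards -y to bring it home
- lug (a point): mouth of the vertical 10 mm hole in the carriage's yellow lug, on the lug's top face, 84 mm above the bench; the lug is 8 mm thick, 34 mm wide, in front (-x) of the carriage, 88 mm from its centre
- socket (a point): mouth of the vertical 10 mm hole in the steel lock bracket on the housing, 73 mm above the bench, 3 mm below the lug; hole 17 mm deep. It lies straight under lug when the carriage is at its stop
- lock_pin: lock pin, upright in the grey hardware rack. Origin: centre of its lower tip, z up the pin. Steel shank 8 mm in diameter and 26 mm long, then a steel collar 20 mm in diameter and 5 mm thick, then a round red plastic handle 16 mm in diameter from 31 to 59 mm above the tip. 35 g. Fully home the collar rests on the lug, with the tip 15 mm below socket
- rack: grey hardware rack fixed to the bench, 50 (x) x 150 (y) x 30 mm; origin: centre of its underside. The pin stands in its hole at y = -50 mm, collar on the rack's top; four brass thumbscrew heads 17 mm across stand 9 mm proud of it at y = 30 and 56 mm
- plate: top plate, lying on the 3 mm blue mat: aluminium, 124 (x) x 170 (y) x 5 mm, 0.3 to 0.5 kg, balanced. Origin: centre of its underside. Four 14 mm through holes at x = +-42, y = +-58 mm. A red square bar, 16 mm wide (x) and 16 mm high, runs along y over the middle, 33 to 49 mm above the underside, on end brackets at y = +-72 mm. Grip it across x near its middle
- hole_a (a point): centre of the plate's hole at x = +42, y = +58 mm, on its underside
- hole_b (a point): centre of the plate's hole at x = -42, y = -58 mm, on its underside
- thread_a (a point): centre of the threaded hole in the top of the post at x = +42, y = +58 mm of the carriage
- thread_b (a point): centre of the threaded hole in the top of the post at x = -42, y = -58 mm of the carriage
- mat: blue silicone mat fixed to the bench, 170 x 210 x 3 mm, under the plate
- dropper: small amber dropper bottle, 30 mm across, 65 mm tall, standing close beside the hardware rack; leave alone. Origin: centre of its underside
- vial: small clear glass vial with white cap, 24 mm across, 45 mm tall, standing close to the mat; leave alone. Origin: centre of its underside
- screwdriver: yellow-handled screwdriver, 170 mm long, lying on the bench beside the mat; leave alone. Origin: centre of its underside
- wash_bottle: white wash bottle with red cap, 70 mm across, 160 mm tall, at the back of the bench; leave alone. Origin: centre of its underside
- reagent: amber reagent bottle with blue cap, 60 mm across, 120 mm tall, at the back of the bench; leave alone. Origin: centre of its underside
- pen_cup: blue cup of pens, 76 mm across, 165 mm tall with the pens, at the back of the bench; leave alone. Origin: centre of its underside
- tube_box: clear tube box with green lid, 134 x 134 x 53 mm, at the back of the bench; leave alone. Origin: centre of its underside

How it is judged:
On the way:
1. the carriage is at its stop and the lock pin is fully home through lug and bracket, let go (value of joint carriage below 0.003 m and z of lock_pin in the frame of socket below -0.012 m and horizontal distance between lock_pin and socket below 0.004 m and angle between lock_pin's own z axis and vertical below 0.17 rad and contact force between the fingers and lock_pin below 0.1 N), for 0.2 s.
At the end, for the whole second after the job is handed in: Carriage within 3 mm of its stop, pin upright through lug and bracket within 3 mm of home; fingers hold the plate still, level within 4 degrees, 8 to 35 mm above the post tops, touching neither shaker nor pin, holes within 4 mm sideways of the threads, either way round (value of joint carriage below 0.003 m and z of lock_pin in the frame of socket below -0.012 m and horizontal distance between lock_pin and socket below 0.004 m and angle between lock_pin's own z axis and vertical below 0.17 rad and ((horizontal distance between hole_a and thread_a below 0.004 m and horizontal distance between hole_b and thread_b below 0.004 m) or (horizontal distance between hole_a and thread_b below 0.004 m and horizontal distance between hole_b and thread_a below 0.004 m)) and z of plate in the frame of shaker between 0.117 and 0.144 m and angle between plate's own z axis and vertical below 0.07 rad and linear speed of plate below 0.02 m/s and angular speed of plate below 0.15 rad/s and contact force between the fingers and plate above 2 N and contact force between plate and shaker below 0.1 N and contact force between plate and lock_pin below 0.1 N); the arm keeps its last pose, push and grip.
It fails at once if the dropper bottle beside the rack is shifted by more than 2 cm or knocked over (distance of dropper from where it was at the start of the episode above 0.02 m or angle between dropper's own z axis and vertical above 0.4 rad).
It fails at once if the vial or the screwdriver beside the mat is shifted by more than 2 cm or knocked over (distance of any of vial, screwdriver from where it was at the start of the episode above 0.02 m or angle between vial's own z axis and vertical above 0.4 rad).
It fails at once if a bottle, the pen cup or the tube box at the back is shifted by more than 2 cm or knocked over (distance of any of wash_bottle, reagent, pen_cup, tube_box from where it was at the start of the episode above 0.02 m or angle between any of wash_bottle, reagent, pen_cup's own z axis and vertical above 0.4 rad).
It also fails if it takes over 67 s, if anything falls off the work surface, if the arm or the gripper's body presses on something with over 40 N, if the wrist force passes 120 N, or if a joint passes its speed limit or range.

## Working session

There is one attempt and no reset: what is moved stays moved. The work goes in short steps, Python scripts to look and compute and a tool call to move; the robot and the scene stay as the last step left them, time stands still between calls to the robot, and variables do not carry over. Pictures are saved under pics/ and viewed, at most 10 in all, crops included, and the job is handed in when it is done.

Besides the shell and the picture viewer there is one more tool, called after "Call:" in YAML: its name, and indented under it one key for each argument. drive_tool: Moves the arm, as the interface text tells. Its arguments: {"type":"object","properties":{"steps":{"type":"array"},"force":{"type":"number"}},"required":["steps"]}

```bash
mkdir -p pics; cat > h.py <<'E'
import numpy as np, cv2
from station import ctrl
from scipy.spatial.transform import Rotation as R
def img(n):
    im=ctrl.get_image(n); 
    for k in ("R","t"): im[k]=np.array(im[k])
    return im
def cloud(im):
    d=im["depth"]; v,u=np.mgrid[:d.shape[0],:d.shape[1]]
    P=np.stack([(u-im["cx"])/im["fx"]*d,(v-im["cy"])/im["fy"]*d,d],-1)
    W=(P-im["t"])@im["R"]; W[d==0]=np.nan
    return W
def save(im,n): cv2.imwrite(f"pics/{n}.png",im["color"][:,:,::-1])
E
python3 - <<'E'
from h import *
print(ctrl.get_obs(), ctrl.grip_point_offset)
for n in("top","scene"):
    im=img(n); save(im,n); np.savez(n+".npz",**im); print(n,im["fx"],im["cx"],im["cy"],-im["R"].T@im["t"],im["R"].round(3).tolist())
E
```

```text
{'t': 0.0, 'q': array([ 1.22500238e+00,  5.33314104e-02,  1.61428164e+00, -7.02178898e-07,
        1.47597048e+00, -1.18977028e-01]), 'dq': array([ 4.82385106e-05, -1.57655518e-03, -1.12165204e-03,  1.36122142e-03,
       -5.84142691e-04, -6.72567290e-04]), 'effort': array([ 9.83674181e-04, -3.93699217e+01, -3.70167661e+01, -2.14666863e-05,
        7.20098469e-03, -2.41951687e-05]), 'tool_pos': array([0.14032598, 0.60841786, 0.23008616]), 'tool_rot': array([-3.55467864e-01, -3.12095520e+00,  3.04301868e-03]), 'contact_force': array([ 0.36820589,  0.19383543, -1.1906709 ]), 'wrist_torque': array([-0.02675706,  0.00549221, -0.02596945]), 'grip_force': 0.0, 'opening': 0.08540299684357451} 0.0187
top 393.9613579808629 318.393274880432 198.44217444700877 [ 0.42682234 -0.01978097  1.31926163] [[0.014, -1.0, -0.001], [-0.993, -0.014, -0.113], [0.113, 0.003, -0.994]]
scene 388.999351214525 317.3020319294822 205.74942095329274 [ 1.12087123 -0.15212316  0.88782416] [[0.309, 0.951, -0.017], [0.763, -0.259, -0.593], [-0.568, 0.17, -0.805]]
```

View pics/top.png

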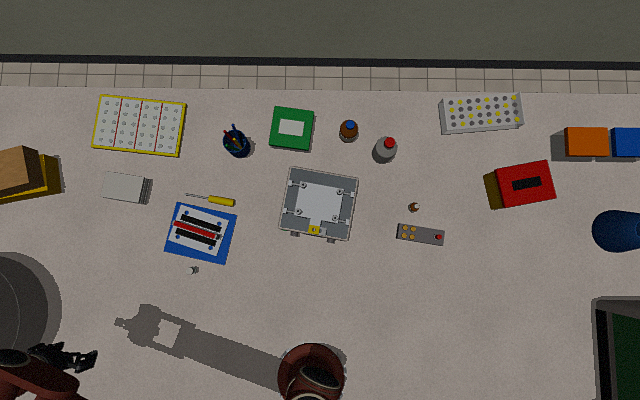

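View pics/scene.png

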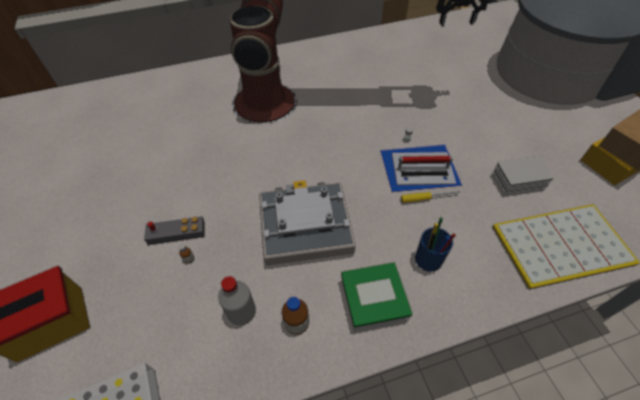

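The top view shows the shaker at about (320,205), with its yellow lug at (314,229). The pin is at (438,237), the plate at (201,233), the dropper at (413,207), the vial at (193,269) and the screwdriver at (215,200). Next I'll measure these from depth.

```bash
python3 - <<'E'
from h import *
def rect(P,n):
    r=cv2.minAreaRect((P[:,:2]*1000).astype(np.float32)); print(n,len(P),"c",np.round(r[0],1),"size",np.round(r[1],1),"ang",round(r[2],2),"z",np.round(np.median(P[:,2])*1000,1))
for n in("top","scene"):
    im=dict(np.load(n+".npz")); W=cloud(im); hsv=cv2.cvtColor(im["color"],cv2.COLOR_RGB2HSV); h,s,v=[hsv[...,i].astype(int) for i in range(3)]
    print("==",n)
    def sel(x0,x1,y0,y1,z0,z1,m=True):
        with np.errstate(invalid='ignore'):
            return W[(W[...,0]>x0)&(W[...,0]<x1)&(W[...,1]>y0)&(W[...,1]<y1)&(W[...,2]>z0)&(W[...,2]<z1)&m]
    z=sel(.25,.8,-.1,.6,-.02,.02); print("bench z",np.median(z[:,2]))
    red=((h<8)|(h>172))&(s>150)&(v>80); yel=(h>20)&(h<32)&(s>150); blue=(h>100)&(h<120)&(s>150)&(v>80)
    sh=(.28,.75,-.17,.15)
    rect(sel(*sh,.03,.13),"housing"); rect(sel(*sh,.076,.09,~yel),"carriage"); rect(sel(*sh,.1,.12),"posts"); rect(sel(*sh,.03,.12,yel),"lug")
    rect(sel(.25,.6,-.5,-.25,.015,.1,red),"pin"); rect(sel(.25,.5,-.5,-.2,.022,.036),"rack"); rect(sel(.3,.7,-.5,-.2,.04,.08,~red),"dropper")
    rect(sel(.25,.6,.2,.6,.03,.08,red),"bar"); rect(sel(.25,.6,.2,.6,-.01,.012,blue),"mat"); rect(sel(.25,.6,.25,.55,.004,.012,(s<60)&(v>120)),"plate")
    rect(sel(.2,.4,.3,.5,.02,.06,~red),"vial?"); rect(sel(.4,.6,.25,.5,.008,.04,yel),"screwdr")
E
```

```text
== top
bench z 0.0005652194733018116
housing 4785 c [594.7  16.6] size [306.8 299.6] ang 80.32 z 57.8
carriage 1505 c [535.6 -11.7] size [209.8 155.9] ang 80.71 z 83.7
posts 112 c [556.9 -17.3] size [132.9  98.9] ang 80.34 z 108.4
lug 83 c [471.   -2.5] size [33.7 25.6] ang 79.24 z 83.9
pin 16 c [ 455.  -401.5] size [10.5 12.2] ang 61.63 z 62.4
rack 621 c [ 461.7 -351.7] size [150.7  50.3] ang 81.28 z 29.3
dropper 88 c [ 557.6 -284.6] size [303.4  93.7] ang 32.58 z 45.8
bar 203 c [466.  381.5] size [137.7  15.4] ang 72.21 z 52.2
mat 1245 c [456.6 377.2] size [209.9 169.6] ang 78.28 z 3.0
plate 1325 c [425.1 399.9] size [349.3 299.2] ang 0.1 z 6.7
vial? 54 c [334.8 392.8] size [22.4 22. ] ang 10.84 z 43.4
screwdr 196 c [522.2 332. ] size [133.8 154.5] ang 50.99 z 22.9
== scene
bench z 0.00030588157678828806
housing 6559 c [595.3  14.7] size [307.6 304.2] ang 80.45 z 57.3
carriage 1941 c [533.5 -16.6] size [207.1 158.7] ang 80.0 z 84.0
posts 185 c [556.8 -18.4] size [132.9 102.2] ang 80.63 z 108.7
lug 58 c [468.6  -5. ] size [29.9 22. ] ang 77.44 z 84.0
pin 13 c [ 456.2 -403.3] size [10.9  7.2] ang 71.97 z 63.2
rack 825 c [ 460.  -354.1] size [151.9  54.7] ang 80.54 z 30.3
dropper 179 c [ 493.2 -361.5] size [119.4 116.5] ang 73.23 z 46.5
bar 146 c [467.  378.1] size [134.2  14.6] ang 72.87 z 51.6
mat 667 c [457.3 372.1] size [203.9 166.5] ang 78.54 z 3.0
plate 651 c [411.7 398.2] size [288.8 308. ] ang 82.73 z 7.7
vial? 64 c [334.1 390.5] size [21.  22.9] ang 76.7 z 41.1
screwdr 195 c [568.4 303.5] size [81.6 18.5] ang 79.52 z 22.4
```

Call:
drive_tool:
  steps:
    - {"translation": [-0.9, -0.7, 0], "angular": [0, 0, 0], "gripper": 0}
    - {"translation": [-1, -0.75, 0], "angular": [0, 0, 0], "gripper": 0}
    - {"translation": [-1, -0.75, 0], "angular": [0, 0, 0], "gripper": 0}
    - {"translation": [-1, -0.75, 0], "angular": [0, 0, 0], "gripper": 0}
    - {"translation": [-1, -0.75, 0], "angular": [0, 0, 0], "gripper": 0}
    - {"translation": [-1, -0.75, 0], "angular": [0, 0, 0], "gripper": 0}
    - {"translation": [-1, -0.75, 0], "angular": [0, 0, 0], "gripper": 0}
    - {"translation": [-1, -0.75, 0], "angular": [0, 0, 0], "gripper": 0}

```text
t: 1.1
tool_pos: [0.3955, 0.3045, 0.2309]
tool_rot: [-0.355, -3.121, 0.0]
contact_force: [0.2, -0.1, 0.4]
opening: 0.0003
grip_force: 0.0
```

```bash
cat >> h.py <<'E'
def go(x,y,z,yaw=None):
    "print the shift/turn to put the TCP at x,y,z (mm), tool y axis at yaw (deg), tool down; units of the move rows"
    o=ctrl.get_obs(); M=R.from_rotvec(o["tool_rot"]).as_matrix(); p=np.array(o["tool_pos"])*1000
    d=M.T@(np.array([x,y,z])-p)/40
    yw=np.radians(yaw) if yaw is not None else np.arctan2(M[1,1],M[0,1])
    yt=np.array([np.cos(yw),np.sin(yw),0]); zt=np.array([0,0,-1]); T=np.stack([np.cross(yt,zt),yt,zt],1)
    w=np.degrees(R.from_matrix(M.T@T).as_rotvec())/8
    print("t",round(o["t"],2),"pos",p.round(1),"yaw",np.degrees(np.arctan2(M[1,1],M[0,1])).round(2),"F",np.round(o["contact_force"],1),"open",round(o["opening"]*1000,1),"| shift",d.round(3),"turn",w.round(3))
E
python3 - <<'E'
from h import *
go(573,78,120,80.4); go(573,78,66,80.4)
im=dict(np.load("top.npz")); W=cloud(im)
m=(W[...,2]>.05)&(W[...,2]<.064)&(W[...,0]>.4)&(W[...,0]<.72)&(W[...,1]>-.18)&(W[...,1]<.15)
P=W[m][:,:2]*1000; X=np.array([np.cos(np.radians(-9.6)),np.sin(np.radians(-9.6))]);Y=np.array([-X[1],X[0]])
C=np.array([556.9,-17.8])
for a in(X,Y): print(np.percentile((P-C)@a,[0,1,99,100]).round(1))
q=np.load("top.npz")
m=(W[...,2]>.05)&(W[...,2]<.08)&(W[...,0]>.5)&(W[...,0]<.6)&(W[...,1]>-.38)&(W[...,1]<-.27); print("dropper",np.median(W[m],0)*1000,m.sum())
E
```

```text
t 1.1 pos [395.5 304.5 230.9] yaw 77.01 F [ 0.2 -0.1  0.4] open 0.3 | shift [-5.598 -4.521  2.771] turn [-0.002 -0.002 -0.423]
t 1.1 pos [395.5 304.5 230.9] yaw 77.01 F [ 0.2 -0.1  0.4] open 0.3 | shift [-5.598 -4.52   4.121] turn [-0.002 -0.002 -0.423]
[-112.9 -102.6  103.1  105. ]
[-112.8 -110.8  114.7  116.5]
dropper [ 549.96318221 -328.84231013   64.84071897] 22
```

Call:
drive_tool:
  steps:
    - {"translation": [-0.8, -0.65, 0.2], "angular": [0, 0, -0.1], "gripper": 0}
    - {"translation": [-0.8, -0.65, 0.4], "angular": [0, 0, -0.1], "gripper": 0}
    - {"translation": [-0.8, -0.65, 0.4], "angular": [0, 0, -0.1], "gripper": 0}
    - {"translation": [-0.8, -0.65, 0.4], "angular": [0, 0, -0.12], "gripper": 0}
    - {"translation": [-0.8, -0.65, 0.4], "angular": [0, 0, 0], "gripper": 0}
    - {"translation": [-0.8, -0.65, 0.4], "angular": [0, 0, 0], "gripper": 0}
    - {"translation": [-0.8, -0.6, 0.4], "angular": [0, 0, 0], "gripper": 0}
    - {"translation": [0, 0, 0], "angular": [0, 0, 0], "gripper": 0}

```text
t: 2.1
tool_pos: [0.5807, 0.0852, 0.125]
tool_rot: [-0.268, -3.126, 0.001]
contact_force: [0.1, -0.5, -0.0]
opening: -0.0002
grip_force: 0.0
```

```bash
python3 - <<'E'
from h import *
go(573,78,66,80.4)
im=img("wrist"); save(im,"w1"); 
E
```

```text
t 2.1 pos [580.7  85.2 125. ] yaw 80.19 F [ 0.1 -0.5 -0. ] open -0.2 | shift [ 0.153 -0.208  1.475] turn [-0.007 -0.027 -0.027]
```

View pics/w1.png

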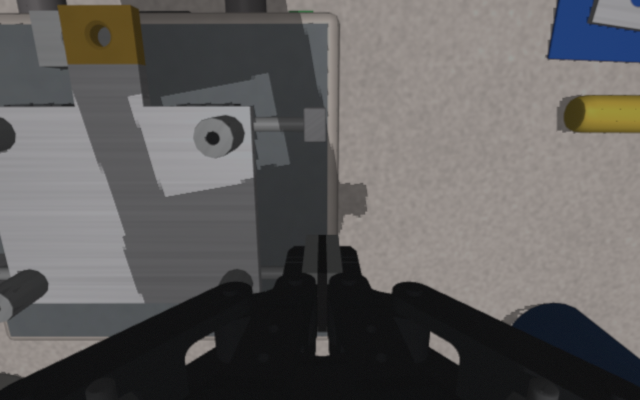

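Call:
drive_tool:
  steps:
    - {"translation": [0.1, -0.2, 0], "angular": [0, 0, 0], "gripper": 0}
    - {"translation": [0.05, 0, 0.5], "angular": [0, 0, 0], "gripper": 0}
    - {"translation": [0, 0, 0.5], "angular": [0, 0, 0], "gripper": 0}
    - {"translation": [0, 0, 0.45], "angular": [0, 0, 0], "gripper": 0}
    - {"translation": [0, -0.2, 0], "angular": [0, 0, 0], "gripper": 0}
    - {"translation": [0, -0.2, 0], "angular": [0, 0, 0], "gripper": 0}

```text
t: 2.9
tool_pos: [0.5711, 0.0639, 0.0693]
tool_rot: [0.264, 3.13, -0.0]
contact_force: [-0.4, -0.7, 0.6]
opening: -0.0
grip_force: 0.6
```

Call:
drive_tool:
  steps:
    - {"translation": [0, -0.1, 0], "angular": [0, 0, 0], "gripper": 0}
    - {"translation": [0, -0.1, 0], "angular": [0, 0, 0], "gripper": 0}
    - {"translation": [0, -0.1, 0], "angular": [0, 0, 0], "gripper": 0}

```text
t: 3.28
tool_pos: [0.5693, 0.0524, 0.0699]
tool_rot: [0.264, 3.129, 0.001]
contact_force: [-0.1, 2.2, 0.5]
opening: 0.0002
grip_force: 1.1
```

Call:
drive_tool:
  steps:
    - {"translation": [0, -0.1, 0], "angular": [0, 0, 0], "gripper": 0}
    - {"translation": [0, -0.1, 0], "angular": [0, 0, 0], "gripper": 0}

```text
t: 3.52
tool_pos: [0.5681, 0.0449, 0.0699]
tool_rot: [0.264, 3.129, 0.002]
contact_force: [2.4, 11.0, 1.2]
opening: 0.0001
grip_force: 6.2
```

Call:
drive_tool:
  steps:
    - {"translation": [0, -0.07, 0], "angular": [0, 0, 0], "gripper": 0}
    - {"translation": [0, -0.05, 0], "angular": [0, 0, 0], "gripper": 0}

```text
t: 3.78
tool_pos: [0.5681, 0.0447, 0.07]
tool_rot: [0.266, 3.127, 0.018]
contact_force: [5.5, 21.6, -1.4]
opening: -0.0002
grip_force: 11.5
```

Call:
drive_tool:
  steps:
    - {"translation": [0, 0.3, 0], "angular": [0, 0, 0], "gripper": 0}
    - {"translation": [0, 0.3, -0.5], "angular": [0, 0, 0], "gripper": 0}
    - {"translation": [0.3, 0, -1], "angular": [0, 0, 0], "gripper": 0.6}
    - {"translation": [1, -0.7, -1], "angular": [0, 0, 0], "gripper": 0.6}
    - {"translation": [1, -0.7, 0], "angular": [0, 0, 0], "gripper": 0.6}
    - {"translation": [0.5, -0.7, 0], "angular": [0, 0, 0], "gripper": 0.6}
    - {"translation": [0, 0, 0], "angular": [0, 0, 0], "gripper": 0.6}

```text
t: 4.65
tool_pos: [0.4461, -0.0013, 0.1704]
tool_rot: [0.267, 3.128, -0.002]
contact_force: [0.9, -0.4, 0.2]
opening: 0.051
grip_force: 0.0
```

```bash
python3 - <<'E'
from h import *
go(456,-402,120,80.4)
im=img("wrist"); save(im,"w2"); np.savez("w2.npz",**im); print(im["fx"],(-im["R"].T@im["t"]).round(4))
W=cloud(im)
for n in("scene",):
    W=cloud(img(n)); m=(W[...,2]>.1)&(W[...,2]<.115)&(W[...,0]>.48)&(W[...,0]<.64)&(W[...,1]>-.14)&(W[...,1]<.12)
    print(cv2.minAreaRect((W[m][:,:2]*1000).astype(np.float32)),m.sum())
E
```

```text
t 4.65 pos [446.1  -1.3 170.4] yaw 80.24 F [ 0.9 -0.4  0.2] open 51.0 | shift [-1.939 -9.829  1.274] turn [-0.007  0.018 -0.02 ]
359.425424106103 [0.3815 0.0105 0.3137]
((553.5204467773438, -37.72386169433594), (133.44931030273438, 101.67813110351562), 80.49356842041016) 179
```

View pics/w2.png

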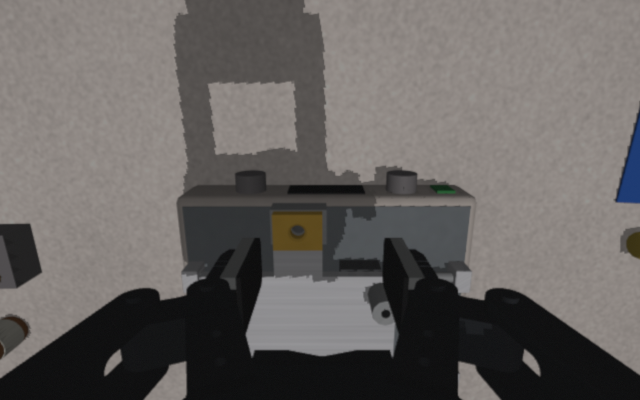

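The lug hole is at pixel (298,231), with the bracket directly below it. The posts have moved about 19.5 mm, so the carriage is at its stop.

```bash
cat >> h.py <<'E'
def ray(im,u,v,z):
    d=im["R"].T@np.array([(u-im["cx"])/im["fx"],(v-im["cy"])/im["fy"],1]); c=-im["R"].T@im["t"]
    return (c+d*(z-c[2])/d[2])*1000
def lug(im):
    h=cv2.cvtColor(im["color"],cv2.COLOR_RGB2HSV); y=((h[...,0]>15)&(h[...,0]<32)&(h[...,1]>150)&(h[...,2]>60)).astype(np.uint8)
    n,l,st,c=cv2.connectedComponentsWithStats(y)
    for i in range(1,n):
        if st[i,4]<300: continue
        b=(l==i).astype(np.uint8); cs,hi=cv2.findContours(b,cv2.RETR_CCOMP,cv2.CHAIN_APPROX_NONE)
        for k,cc in enumerate(cs):
            if hi[0][k][3]>=0 and cv2.contourArea(cc)>20:
                (u,v),ax,an=cv2.fitEllipse(cc); print("lug hole px",round(u,1),round(v,1),np.round(ax,1),"xy@84",ray(im,u,v,.084).round(1), "blob",st[i])
E
python3 - <<'E'
from h import *
im=dict(np.load("w2.npz")); lug(im)
print(ray(im,383,312,.109), im["R"].round(3).tolist())
E
```

```text
lug hole px 297.2 230.3 [13.  15.4] xy@84 [466.2 -21.2  84. ] blob [ 273  212   49   38 1710]
[521.90980598  26.57552602 109.        ] [[0.169, 0.986, -0.001], [0.951, -0.163, 0.263], [0.259, -0.045, -0.965]]
```

Call:
drive_tool:
  steps:
    - {"translation": [-0.2, -1, 0], "angular": [0, 0, 0], "gripper": 0.6}
    - {"translation": [-0.2, -1, 0], "angular": [0, 0, 0], "gripper": 0.6}
    - {"translation": [-0.2, -1, 0], "angular": [0, 0, 0], "gripper": 0.6}
    - {"translation": [-0.2, -1, 0], "angular": [0, 0, 0], "gripper": 0.6}
    - {"translation": [-0.2, -1, 0], "angular": [0, 0, 0], "gripper": 0.6}
    - {"translation": [-0.2, -1, 0], "angular": [0, 0, 0], "gripper": 0.6}
    - {"translation": [-0.2, -1, 0], "angular": [0, 0, 0], "gripper": 0.6}
    - {"translation": [-0.2, -1, 0], "angular": [0, 0, 0], "gripper": 0.6}

```text
t: 5.75
tool_pos: [0.4574, -0.3278, 0.1691]
tool_rot: [0.262, 3.131, -0.0]
contact_force: [-0.3, 0.8, 0.9]
opening: 0.0513
grip_force: 0.0
```

Call:
drive_tool:
  steps:
    - {"translation": [-0.2, -0.9, 0], "angular": [0, 0, 0], "gripper": 0.6}
    - {"translation": [-0.1, -0.9, 0], "angular": [0, 0, 0], "gripper": 0.6}
    - {"translation": [0, 0, 0], "angular": [0, 0, 0], "gripper": 0.6}

```text
t: 6.12
tool_pos: [0.4568, -0.4015, 0.1688]
tool_rot: [-0.266, -3.13, 0.0]
contact_force: [-0.3, -0.0, -0.3]
opening: 0.0512
grip_force: 0.0
```

```bash
python3 - <<'E'
from h import *
go(456,-402,37,80.4)
im=img("wrist"); save(im,"w3"); np.savez("w3.npz",**im)
hs=cv2.cvtColor(im["color"],cv2.COLOR_RGB2HSV); red=(((hs[...,0]<8)|(hs[...,0]>172))&(hs[...,1]>150)&(hs[...,2]>60)).astype(np.uint8)
n,l,st,c=cv2.connectedComponentsWithStats(red); W=cloud(im)
for i in range(1,n):
    if st[i,4]>60:
        P=W[l==i]*1000; P=P[P[:,2]>55]; print(st[i],len(P),np.mean(P,0).round(1),[cv2.minEnclosingCircle(P[:,:2].astype(np.float32))] if len(P) else 0)
E
```

```text
t 6.12 pos [ 456.8 -401.5  168.8] yaw 80.27 F [-0.3 -0.  -0.3] open 51.2 | shift [ 0.016 -0.016  3.296] turn [-0.002 -0.001 -0.016]
[310 176  20  20 316] 314 [ 453.  -401.8   63.7] [((453.1300964355469, -402.0400085449219), 7.2517876625061035)]
```

View pics/w3.png

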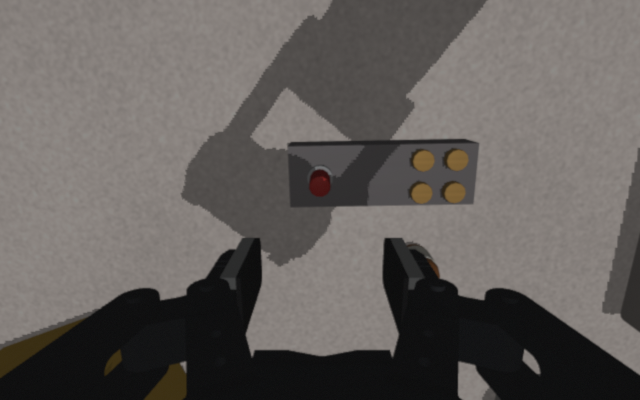

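Call:
drive_tool:
  steps:
    - {"translation": [0.07, -0.02, 0.8], "angular": [0, 0, 0], "gripper": 0.5}
    - {"translation": [0, 0, 1], "angular": [0, 0, 0], "gripper": 0.5}
    - {"translation": [0, 0, 0.9], "angular": [0, 0, 0], "gripper": 0.5}
    - {"translation": [0, 0, 0.55], "angular": [0, 0, 0], "gripper": 0.5}
    - {"translation": [0, 0, 0], "angular": [0, 0, 0], "gripper": 0.5}

```text
t: 6.8
tool_pos: [0.4526, -0.3972, 0.0365]
tool_rot: [-0.261, -3.127, -0.006]
contact_force: [-0.5, -0.3, -0.2]
opening: 0.0429
grip_force: 0.0
```

Call:
drive_tool:
  steps:
    - {"translation": [0, 0, 0], "angular": [0, 0, 0], "gripper": 0}
    - {"translation": [0, 0, 0], "angular": [0, 0, 0], "gripper": 0}
    - {"translation": [0, 0, 0], "angular": [0, 0, 0], "gripper": 0}
    - {"translation": [0, 0, 0], "angular": [0, 0, 0], "gripper": 0}
  force: 30

```text
t: 7.3
tool_pos: [0.4542, -0.4013, 0.0409]
tool_rot: [0.264, 3.128, -0.005]
contact_force: [0.6, -2.7, 4.8]
opening: 0.0147
grip_force: 29.8
```

```bash
python3 - <<'E'
from h import *
go(454,-402,90,80.4); print(ctrl.get_obs()["tool_rot"],ctrl.get_obs()["grip_force"])
E
```

```text
t 7.3 pos [ 454.2 -401.3   40.9] yaw 80.35 F [ 0.6 -2.7  4.8] open 14.7 | shift [-0.002 -0.022 -1.228] turn [-0.021  0.022 -0.006]
[ 0.26396528  3.12765365 -0.00488707] 29.821939766407013
```

Call:
drive_tool:
  steps:
    - {"translation": [0, 0, -0.4], "angular": [0, 0, 0], "gripper": 0}
    - {"translation": [0, 0, -0.8], "angular": [0, 0, 0], "gripper": 0}
    - {"translation": [0, 0, -0.9], "angular": [0, 0, 0], "gripper": 0}
    - {"translation": [0, 0, -0.5], "angular": [0, 0, 0], "gripper": 0}
    - {"translation": [0, 0, 0], "angular": [0, 0, 0], "gripper": 0}

```text
t: 7.92
tool_pos: [0.4538, -0.4001, 0.1444]
tool_rot: [0.264, 3.128, -0.002]
contact_force: [-0.0, 0.8, -0.8]
opening: 0.0146
grip_force: 29.6
```

```bash
python3 - <<'E'
from h import *
go(467.3,-20.5,140,80.4); print(ctrl.get_obs()["tool_rot"],ctrl.get_obs()["grip_force"])
for i in range(3): print(ctrl.get_obs()["tool_pos"])
im=img("wrist"); np.savez("w4.npz",**im); cv2.imwrite("pics/w4.png",cv2.resize(im["color"][120:320,180:460,::-1],None,fx=2.5,fy=2.5))
E
```

```text
t 7.92 pos [ 453.8 -400.1  144.4] yaw 80.37 F [-0.   0.8 -0.8] open 14.6 | shift [1.255 9.413 0.095] turn [-0.009  0.015 -0.004]
[ 2.63569309e-01  3.12848305e+00 -2.16564319e-03] 29.593838453292847
[ 0.45379359 -0.40010679  0.14435153]
[ 0.45379359 -0.40010679  0.14435153]
[ 0.45379359 -0.40010679  0.14435153]
```

View pics/w4.png

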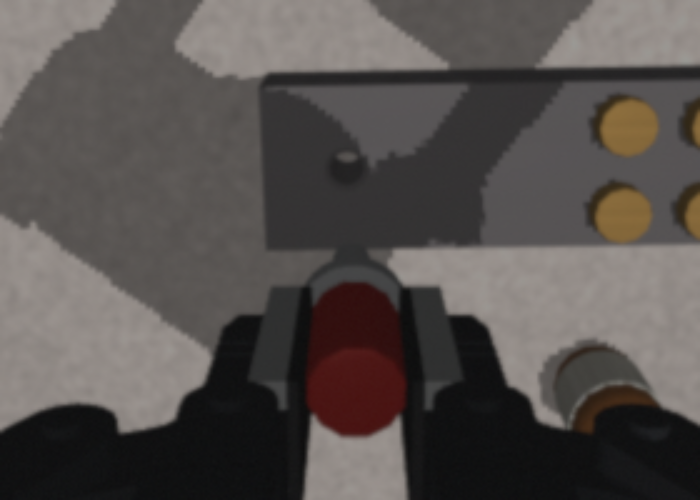

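```bash
cat >> h.py <<'E'
def pintop(im):
    hs=cv2.cvtColor(im["color"],cv2.COLOR_RGB2HSV); red=(((hs[...,0]<8)|(hs[...,0]>172))&(hs[...,1]>150)&(hs[...,2]>40))
    red[:, :280]=0; red[:,360:]=0; W=cloud(im)*1000; P=W[red]; zt=np.percentile(P[:,2],95); T=P[P[:,2]>zt-2.5]
    print("pin top z",zt.round(1),len(T),"mean",T.mean(0).round(1),"circle",np.round(cv2.minEnclosingCircle(T[:,:2].astype(np.float32))[0],1),np.round(cv2.minEnclosingCircle(T[:,:2].astype(np.float32))[1],1))
E
python3 - <<'E'
from h import *
pintop(dict(np.load("w4.npz"))); pintop(dict(np.load("w3.npz")))
E
```

```text
pin top z nan 0 mean [nan nan nan] circle [0. 0.] 0.0
pin top z nan 0 mean [nan nan nan] circle [0. 0.] 0.0h.py:37: RuntimeWarning: Mean of empty slice.
  print("pin top z",zt.round(1),len(T),"mean",T.mean(0).round(1),"circle",np.round(cv2.minEnclosingCircle(T[:,:2].astype(np.float32))[0],1),np.round(cv2.minEnclosingCircle(T[:,:2].astype(np.float32))[1],1))
  ret = um.true_divide(
```

Call:
drive_tool:
  steps:
    - {"translation": [0.1, 0.9, 0], "angular": [0, 0, 0], "gripper": 0}
    - {"translation": [0.13, 1, 0], "angular": [0, 0, 0], "gripper": 0}
    - {"translation": [0.13, 1, 0], "angular": [0, 0, 0], "gripper": 0}
    - {"translation": [0.13, 1, 0], "angular": [0, 0, 0], "gripper": 0}
    - {"translation": [0.13, 1, 0], "angular": [0, 0, 0], "gripper": 0}
    - {"translation": [0.13, 1, 0], "angular": [0, 0, 0], "gripper": 0}
    - {"translation": [0.13, 1, 0], "angular": [0, 0, 0], "gripper": 0}
    - {"translation": [0.13, 0.9, 0], "angular": [0, 0, 0], "gripper": 0}

```text
t: 8.98
tool_pos: [0.464, -0.0834, 0.1404]
tool_rot: [-0.263, -3.126, -0.002]
contact_force: [-0.0, 0.1, -0.8]
opening: 0.015
grip_force: 29.6
```

Call:
drive_tool:
  steps:
    - {"translation": [0.13, 0.7, 0], "angular": [0, 0, 0], "gripper": 0}
    - {"translation": [0, 0, 0], "angular": [0, 0, 0], "gripper": 0}
    - {"translation": [0, 0, 0], "angular": [0, 0, 0], "gripper": 0}

```text
t: 9.35
tool_pos: [0.4644, -0.0572, 0.1417]
tool_rot: [-0.264, -3.128, -0.0]
contact_force: [-0.6, -1.5, -0.7]
opening: 0.0147
grip_force: 29.6
```

```bash
python3 - <<'E'
from h import *
go(467.3,-20.5,140,80.4); im=img("wrist"); np.savez("w5.npz",**im); pintop(im); lug(im)
cv2.imwrite("pics/w5.png",cv2.resize(im["color"][120:320,180:460,::-1],None,fx=2.5,fy=2.5))
E
```

```text
t 9.35 pos [464.4 -57.2 141.7] yaw 80.36 F [-0.6 -1.5 -0.7] open 14.7 | shift [0.083 0.916 0.041] turn [-0.001 -0.016 -0.004]
pin top z nan 0 mean [nan nan nan] circle [0. 0.] 0.0
lug hole px 380.4 204.7 [14.6 17.7] xy@84 [466.1 -22.1  84. ] blob [ 352  184   60   43 2306]h.py:37: RuntimeWarning: Mean of empty slice.
  print("pin top z",zt.round(1),len(T),"mean",T.mean(0).round(1),"circle",np.round(cv2.minEnclosingCircle(T[:,:2].astype(np.float32))[0],1),np.round(cv2.minEnclosingCircle(T[:,:2].astype(np.float32))[1],1))
  ret = um.true_divide(
```

View pics/w5.png

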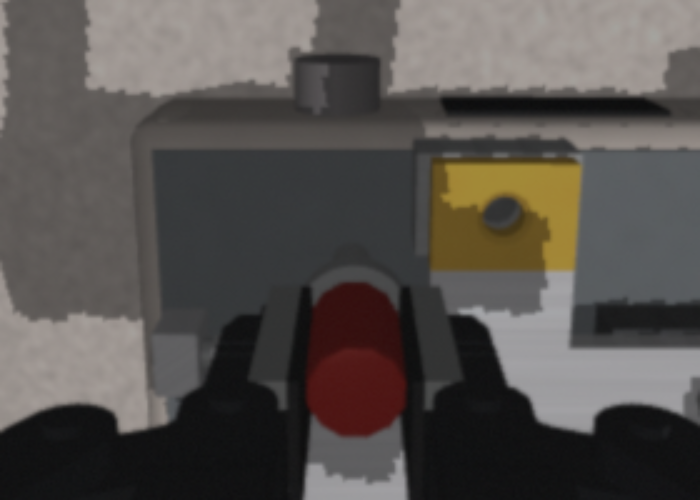

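Pin held upright in the hand, top at crop (356,392). The lug hole is at crop (503,213), right of the pin.

```bash
sed -i 's/P=W\[red\]; zt/P=W[red]; P=P[np.isfinite(P[:,2])]; zt/' h.py; python3 - <<'E'
from h import *
for n in("w3","w4","w5"):
    im=dict(np.load(n+".npz")); pintop(im)
im=dict(np.load("w5.npz"))
hs=cv2.cvtColor(im["color"],cv2.COLOR_RGB2HSV); D=im["depth"]
print((-im["R"].T@im["t"]*1000).round(1), D[276,322],D[250,322], ray(im,322.4,276.8,.1617+.002))
E
```

```text
pin top z 64.8 314 mean [ 453.  -402.    63.7] circle [ 452.8 -402. ] 7.5
pin top z 168.1 1150 mean [ 452.4 -399.1  167.2] circle [ 452.6 -399.1] 7.8
pin top z 165.4 1160 mean [463.3 -56.3 164.5] circle [463.7 -56.2] 7.8
[400.4 -45.7 285.2] 0.13281897 0.13877809 [464.39740347 -56.29155    163.7       ]
```

Call:
drive_tool:
  steps:
    - {"translation": [0.04, 0.44, 0], "angular": [0, 0, 0], "gripper": 0}
    - {"translation": [0.04, 0.44, 0], "angular": [0, 0, 0], "gripper": 0}
    - {"translation": [0, 0, 0], "angular": [0, 0, 0], "gripper": 0}
    - {"translation": [0, 0, 0], "angular": [0, 0, 0], "gripper": 0}

```text
t: 9.9
tool_pos: [0.4678, -0.0226, 0.1427]
tool_rot: [-0.265, -3.13, 0.001]
contact_force: [-0.4, 0.1, -0.0]
opening: 0.0148
grip_force: 29.6
```

```bash
python3 - <<'E'
from h import *
go(467,-22,140,80.4); im=img("wrist"); np.savez("w6.npz",**im); pintop(im); lug(im)
a=dict(np.load("w4.npz")); g=cv2.cvtColor(a["color"],cv2.COLOR_RGB2GRAY); print("rack hole",ray(a,318.8,186,.030).round(1))
cv2.imwrite("pics/w6.png",np.vstack([cv2.resize(x["color"][r:r+72,260:380,::-1],None,fx=4,fy=4,interpolation=cv2.INTER_CUBIC) for x,r in((a,165),(im,170))]))
E
```

```text
t 9.9 pos [467.8 -22.6 142.7] yaw 80.31 F [-0.4  0.1 -0. ] open 14.8 | shift [0.023 0.011 0.069] turn [-0.003 -0.002 -0.011]
pin top z 166.5 1166 mean [466.6 -21.7 165.7] circle [467.  -21.7] 7.8
rack hole [ 452.5 -401.6   30. ]
```

View pics/w6.png

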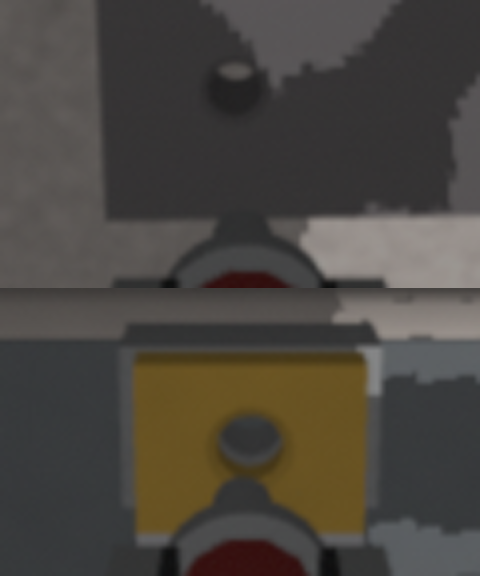

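```bash
python3 - <<'E'
from h import *
def proj(im,p):
    c=im["R"]@(np.array(p)/1000)+im["t"]; return (im["fx"]*c[0]/c[2]+im["cx"],im["fy"]*c[1]/c[2]+im["cy"])
for n,p,v in(("w6",(466.8,-21.7),106.7),("w4",(452.5,-399.1),108.2)):
    im=dict(np.load(n+".npz"))
    # silhouette columns of shank near the tip and of collar/handle
    print(n,"tip centre",np.round(proj(im,(*p,v)),1),"top",np.round(proj(im,(*p,v+59)),1),"collar",np.round(proj(im,(*p,v+31)),1))
    print(" below at z84",np.round(proj(im,(*p,84)),1)," z30",np.round(proj(im,(*p,30)),1))
    g=cv2.cvtColor(im["color"],cv2.COLOR_RGB2GRAY)
    for r in range(215,236,3): print(r,g[r,300:344:1].tolist()) if n=="w6" and r in(218,221,227) else 0
im=dict(np.load("w6.npz")); print("lug",ray(im,322.3,208.5,.084).round(1))
hs=cv2.cvtColor(im["color"],cv2.COLOR_RGB2HSV); y=(hs[...,0]>15)&(hs[...,0]<32)&(hs[...,1]>150)&(hs[...,2]>60)
for r in range(200,216,2): c=np.where(~y[r,300:345])[0]+300; c=c[(c>308)&(c<340)]; print(r,c.min() if len(c) else 0,c.max() if len(c) else 0,end="; ")
E
```

```text
w6 tip centre [321.9 221.9] top [321.9 275.6] collar [321.9 245.3]
 below at z84 [321.9 208.9]  z30 [321.9 186.6]
218 [83, 83, 83, 83, 84, 84, 83, 83, 84, 83, 84, 83, 83, 82, 80, 72, 64, 57, 54, 52, 52, 52, 53, 54, 61, 67, 73, 76, 78, 79, 82, 82, 83, 83, 83, 83, 83, 83, 83, 83, 83, 83, 82, 83]
221 [84, 84, 84, 84, 83, 83, 83, 83, 83, 83, 83, 82, 82, 73, 59, 52, 51, 52, 53, 53, 53, 52, 52, 51, 51, 51, 52, 69, 79, 81, 81, 82, 81, 82, 82, 82, 82, 83, 83, 82, 82, 83, 82, 83]
227 [83, 83, 83, 83, 83, 82, 77, 68, 57, 53, 53, 55, 58, 61, 65, 69, 71, 75, 75, 76, 76, 75, 75, 75, 75, 75, 72, 67, 64, 61, 55, 53, 50, 51, 55, 64, 73, 79, 83, 83, 83, 83, 83, 83]
w4 tip centre [322.1 221.2] top [322.1 275. ] collar [322.1 244.7]
 below at z84 [322.1 207.4]  z30 [322.1 185.4]
lug [466.6 -21.4  84. ]
200 0 0; 202 318 327; 204 316 329; 206 314 330; 208 314 330; 210 314 330; 212 316 328; 214 319 325;
```

The tip sits about 1.3 mm short of the hole along both tool x and tool y. I'll correct that and descend by feel.

Call:
drive_tool:
  steps:
    - {"translation": [0.03, 0.032, 0.2], "angular": [0, 0, 0], "gripper": 0}
    - {"translation": [0, 0, 0.2], "angular": [0, 0, 0], "gripper": 0}
    - {"translation": [0, 0, 0.1], "angular": [0, 0, 0], "gripper": 0}
    - {"translation": [0, 0, 0.1], "angular": [0, 0, 0], "gripper": 0}
    - {"translation": [0, 0, 0.05], "angular": [0, 0, 0], "gripper": 0}
    - {"translation": [0, 0, 0], "angular": [0, 0, 0], "gripper": 0}

```text
t: 10.7
tool_pos: [0.467, -0.0204, 0.1168]
tool_rot: [0.264, 3.13, -0.001]
contact_force: [1.6, -1.5, -0.5]
opening: 0.0147
grip_force: 29.5
```

Call:
drive_tool:
  steps:
    - {"translation": [0, 0, 0.1], "angular": [0, 0, 0], "gripper": 0}
    - {"translation": [0, 0, 0.1], "angular": [0, 0, 0], "gripper": 0}
    - {"translation": [0, 0, 0.05], "angular": [0, 0, 0], "gripper": 0}

```text
t: 11.08
tool_pos: [0.4671, -0.0205, 0.1069]
tool_rot: [0.264, 3.13, -0.001]
contact_force: [1.1, -2.2, 1.5]
opening: 0.0146
grip_force: 29.8
```

Call:
drive_tool:
  steps:
    - {"translation": [0, 0, 0.1], "angular": [0, 0, 0], "gripper": 0}
    - {"translation": [0, 0, 0.1], "angular": [0, 0, 0], "gripper": 0}
    - {"translation": [0, 0, 0.1], "angular": [0, 0, 0], "gripper": 0}

```text
t: 11.45
tool_pos: [0.4672, -0.0205, 0.0949]
tool_rot: [0.264, 3.13, -0.001]
contact_force: [1.5, -4.2, 1.8]
opening: 0.0149
grip_force: 29.9
```

Call:
drive_tool:
  steps:
    - {"translation": [0, 0, 0.05], "angular": [0, 0, 0], "gripper": 0}
    - {"translation": [0, 0, 0.03], "angular": [0, 0, 0], "gripper": 0}

```text
t: 11.7
tool_pos: [0.4676, -0.0206, 0.0946]
tool_rot: [-0.263, -3.131, 0.001]
contact_force: [-7.8, -3.5, 21.0]
opening: 0.015
grip_force: 31.7
```

Call:
drive_tool:
  steps:
    - {"translation": [0, 0, 0], "angular": [0, 0, 0], "gripper": 0.5}
    - {"translation": [0, 0, 0], "angular": [0, 0, 0], "gripper": 0.5}
    - {"translation": [0, 0, 0], "angular": [0, 0, 0], "gripper": 0.5}
    - {"translation": [0, 0, -0.3], "angular": [0, 0, 0], "gripper": 0.5}
    - {"translation": [0, 0, -1], "angular": [0, 0, 0], "gripper": 0.5}
    - {"translation": [0, 0, -1], "angular": [0, 0, 0], "gripper": 0.5}
    - {"translation": [0.3, 0, -1], "angular": [0, 0, 0], "gripper": 0.6}
    - {"translation": [0, 0, 0], "angular": [0, 0, 0], "gripper": 0.6}

```text
t: 12.7
tool_pos: [0.457, -0.0185, 0.2289]
tool_rot: [0.263, 3.122, -0.001]
contact_force: [-0.2, 1.0, 1.2]
opening: 0.0511
grip_force: 0.0
```

```bash
python3 - <<'E'
from h import *
go(456,360,220,80.4); im=img("wrist"); np.savez("w7.npz",**im); pintop(im)
W=cloud(im)*1000
m=(W[...,2]>104)&(W[...,2]<113)&(W[...,0]>490); m[:, :170]=0
print(cv2.minAreaRect(W[m][:,:2].astype(np.float32)),m.sum())
s=cloud(img("scene"))*1000
m=(s[...,2]>100)&(s[...,2]<114)&(s[...,0]>490)&(s[...,0]<640)&(s[...,1]>-140)&(s[...,1]<100)
print(cv2.minAreaRect(s[m][:,:2].astype(np.float32)),m.sum())
save(im,"w7")
E
```

```text
t 12.7 pos [457.  -18.5 228.9] yaw 80.37 F [-0.2  1.   1.2] open 51.1 | shift [1.608 9.325 0.207] turn [-0.001  0.063 -0.003]
pin top z 118.7 271 mean [466.1 -20.6 117.8] circle [466.3 -20.4] 7.1
((564.8191528320312, -41.667213439941406), (97.16097259521484, 126.67387390136719), 0.34016308188438416) 623
((553.3292846679688, -36.79936218261719), (133.246337890625, 102.15385437011719), 80.6654052734375) 185
```

View pics/w7.png

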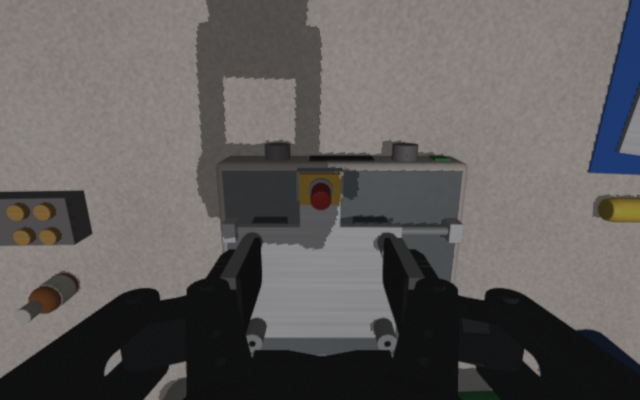

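Pin top at z≈118, so the pin is home, standing at (320,195) on the yellow lug. Next: the plate.

Call:
drive_tool:
  steps:
    - {"translation": [0.15, 0.9, 0], "angular": [0, 0, 0], "gripper": 1}
    - {"translation": [0.17, 1, 0], "angular": [0, 0, 0], "gripper": 1}
    - {"translation": [0.17, 1, 0], "angular": [0, 0, 0], "gripper": 1}
    - {"translation": [0.17, 1, 0], "angular": [0, 0, 0], "gripper": 1}
    - {"translation": [0.17, 1, 0], "angular": [0, 0, 0], "gripper": 1}
    - {"translation": [0.17, 1, 0], "angular": [0, 0, 0], "gripper": 1}
    - {"translation": [0.17, 1, 0], "angular": [0, 0, 0], "gripper": 1}
    - {"translation": [0.17, 1, 0], "angular": [0, 0, 0], "gripper": 1}

```text
t: 13.8
tool_pos: [0.4541, 0.3033, 0.2214]
tool_rot: [-0.263, -3.127, 0.003]
contact_force: [1.0, -0.9, -0.0]
opening: 0.0855
grip_force: 0.0
```

Call:
drive_tool:
  steps:
    - {"translation": [0.17, 0.9, 0], "angular": [0, 0, 0], "gripper": 1}
    - {"translation": [0, 0, 0], "angular": [0, 0, 1], "gripper": 1}
    - {"translation": [0, 0, 0], "angular": [0, 0, 1], "gripper": 1}
    - {"translation": [0, 0, 0], "angular": [0, 0, 1], "gripper": 1}
    - {"translation": [0, 0, 0], "angular": [0, 0, 1], "gripper": 1}
    - {"translation": [0, 0, 0], "angular": [0, 0, 1], "gripper": 1}
    - {"translation": [0, 0, 0], "angular": [0, 0, 1], "gripper": 1}
    - {"translation": [0, 0, 0], "angular": [0, 0, 1], "gripper": 1}

```text
t: 14.8
tool_pos: [0.4536, 0.3385, 0.2212]
tool_rot: [-1.708, -2.634, 0.006]
contact_force: [1.0, -0.9, 0.2]
opening: 0.0856
grip_force: 0.0
```

Call:
drive_tool:
  steps:
    - {"translation": [0, 0, 0], "angular": [0, 0, 1], "gripper": 1}
    - {"translation": [0, 0, 0], "angular": [0, 0, 1], "gripper": 1}
    - {"translation": [0, 0, 0], "angular": [0, 0, 1], "gripper": 1}
    - {"translation": [0, 0, 0], "angular": [0, 0, 1], "gripper": 1}
    - {"translation": [0, 0, 0], "angular": [0, 0, 1], "gripper": 1}
    - {"translation": [0, 0, 0], "angular": [0, 0, 0.2], "gripper": 1}
    - {"translation": [0, 0, 0], "angular": [0, 0, 0], "gripper": 1}

```text
t: 15.68
tool_pos: [0.454, 0.3387, 0.2225]
tool_rot: [-2.528, -1.865, 0.003]
contact_force: [0.4, -0.7, -0.0]
opening: 0.0853
grip_force: 0.0
```

```bash
python3 - <<'E'
from h import *
a=dict(np.load("w7.npz")); 
g=cv2.cvtColor(a["color"],cv2.COLOR_RGB2GRAY)
for u,v in((253,344),(388,344)):
    s=g[v-12:v+12,u-12:u+12].astype(int); r,c=np.where(s<45); print(len(r),u-12+c.mean(),v-12+r.mean()) if len(r) else 0
A,B=ray(a,253,344,.109),ray(a,388,344,.109); print(A.round(1),B.round(1),np.linalg.norm(A-B))
go(466.5,380,220,-17.5)
im=img("wrist"); save(im,"w8"); np.savez("w8.npz",**im)
W=cloud(im)*1000; hs=cv2.cvtColor(im["color"],cv2.COLOR_RGB2HSV); red=((hs[...,0]<8)|(hs[...,0]>172))&(hs[...,1]>150)&(hs[...,2]>60)
P=W[red&(W[...,2]>49)&(W[...,2]<57)]; print(cv2.minAreaRect(P[:,:2].astype(np.float32)),len(P),P[:,2].mean())
P=W[(W[...,2]>5)&(W[...,2]<12)&(hs[...,1]<70)]; print(cv2.minAreaRect(P[:,:2].astype(np.float32)),len(P),P[:,2].mean())
E
```

```text
265 248.9320754716981 346.17735849056606
219 387.91324200913243 346.7077625570776
[586.7 -99.7 109. ] [606.1  14.7 109. ] 116.08996242207213
t 15.68 pos [454.  338.7 222.5] yaw -17.14 F [ 0.4 -0.7 -0. ] open 85.3 | shift [ 1.078 -0.006  0.061] turn [-0.01   0.01   0.044]
((466.4541320800781, 380.66778564453125), (137.5573272705078, 13.941629409790039), 72.50401306152344) 2704 52.924203586305495
((554.9309692382812, 251.02120971679688), (303.41583251953125, 537.2119140625), 53.61887741088867) 19138 9.268114519987261
```

View pics/w8.png

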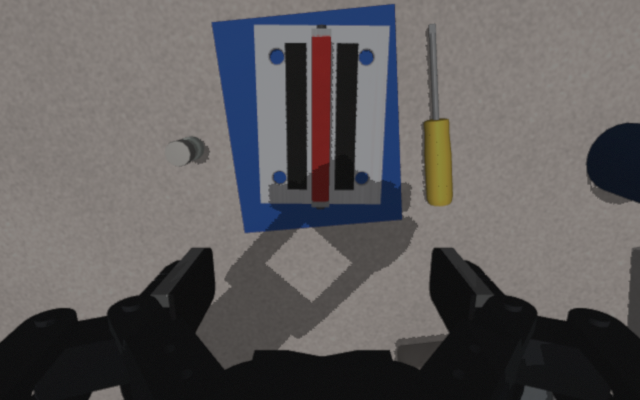

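The plate's holes are at about (277,56), (367,57), (280,177) and (362,177). The bar sits at column 320, and the vial and screwdriver are well to either side.

```bash
python3 - <<'E'
from h import *
im=dict(np.load("w8.npz")); hs=cv2.cvtColor(im["color"],cv2.COLOR_RGB2HSV); b=((hs[...,0]>100)&(hs[...,0]<125)&(hs[...,1]>120)&(hs[...,2]>40)).astype(np.uint8)
n,l,st,c=cv2.connectedComponentsWithStats(b); H=[]
for i in range(1,n):
    if 60<st[i,4]<400: H.append(ray(im,*c[i],.0065)); print(st[i],c[i].round(1),H[-1].round(1))
H=np.array(H)
if len(H)==4: print("centre",H.mean(0).round(1))
go(466.4,380.3,26,-17.5)
E
```

```text
[270  50  14  14 152] [276.5  56.4] [443.5 448.9   6.5]
[359  50  14  15 152] [365.8  57. ] [523.5 423.7   6.5]
[274 172  12  11 110] [279.3 176.9] [408.5 338.5   6.5]
[356 173  12  11 104] [361.3 177.5] [488.6 313.2   6.5]
centre [466.  381.1   6.5]
t 15.72 pos [454.2 338.8 222.9] yaw -17.15 F [1.2 0.3 0.1] open 85.1 | shift [ 1.087 -0.009  4.92 ] turn [-0.007  0.007  0.044]
```

Call:
drive_tool:
  steps:
    - {"translation": [0.55, 0, 0.5], "angular": [0, 0, 0.04], "gripper": 0.7}
    - {"translation": [0.54, 0, 1], "angular": [0, 0, 0], "gripper": 0.7}
    - {"translation": [0, 0, 1], "angular": [0, 0, 0], "gripper": 0.7}
    - {"translation": [0, 0, 1], "angular": [0, 0, 0], "gripper": 0.7}
    - {"translation": [0, 0, 0.9], "angular": [0, 0, 0], "gripper": 0.7}
    - {"translation": [0, 0, 0.4], "angular": [0, 0, 0], "gripper": 0.7}
    - {"translation": [0, 0, 0], "angular": [0, 0, 0], "gripper": 0.7}

```text
t: 16.6
tool_pos: [0.4668, 0.3801, 0.0307]
tool_rot: [-2.534, -1.857, 0.004]
contact_force: [-0.0, 0.6, 0.6]
opening: 0.0598
grip_force: 0.0
```

```bash
python3 - <<'E'
from h import *
go(466.0,381,26,-17.5)
E
```

```text
t 16.6 pos [466.8 380.1  30.7] yaw -17.53 F [-0.   0.6  0.6] open 59.8 | shift [ 0.015 -0.026  0.117] turn [-0.011  0.013 -0.003]
```

Call:
drive_tool:
  steps:
    - {"translation": [0.01, -0.02, 0.1], "angular": [0, 0, 0], "gripper": 0}
    - {"translation": [0, 0, 0], "angular": [0, 0, 0], "gripper": 0}
    - {"translation": [0, 0, 0], "angular": [0, 0, 0], "gripper": 0}
    - {"translation": [0, 0, 0], "angular": [0, 0, 0], "gripper": 0}
    - {"translation": [0, 0, 0], "angular": [0, 0, 0], "gripper": 0}
    - {"translation": [0, 0, 0], "angular": [0, 0, 0], "gripper": 0}
  force: 90

```text
t: 17.35
tool_pos: [0.4676, 0.3819, 0.0294]
tool_rot: [-2.534, -1.856, -0.003]
contact_force: [-1.5, -0.5, 5.4]
opening: 0.014
grip_force: 89.8
```

Call:
drive_tool:
  steps:
    - {"translation": [0, 0, -0.2], "angular": [0, 0, 0], "gripper": 0}
    - {"translation": [0, 0, -0.6], "angular": [0, 0, 0], "gripper": 0}
    - {"translation": [0, 0, -1], "angular": [0, 0, 0], "gripper": 0}
    - {"translation": [0, 0, -1], "angular": [0, 0, 0], "gripper": 0}
    - {"translation": [0, 0, -1], "angular": [0, 0, 0], "gripper": 0}
    - {"translation": [0, 0, -0.8], "angular": [0, 0, 0], "gripper": 0}
    - {"translation": [0, 0, 0], "angular": [0, 0, 0], "gripper": 0}

```text
t: 18.23
tool_pos: [0.4681, 0.3819, 0.2147]
tool_rot: [2.534, 1.856, 0.009]
contact_force: [1.0, -0.3, -2.8]
opening: 0.0141
grip_force: 88.6
```

```bash
cat >> h.py <<'E'
def held(lo,hi):
    "plate held: bar and holes as the wrist, top and scene cameras see them"
    for n in("wrist","top","scene"):
        im=img(n); W=cloud(im)*1000; o=ctrl.get_obs(); p=np.array(o["tool_pos"])*1000
        near=np.hypot(W[...,0]-p[0],W[...,1]-p[1])<130
        P=W[near&(W[...,2]>lo)&(W[...,2]<hi)]
        if len(P)>20:
            A=np.c_[P[:,:2]-p[:2],np.ones(len(P))]; k=np.linalg.lstsq(A,P[:,2],rcond=None)[0]; e=P[:,2]-A@k; Q=P[abs(e)<4]
            k=np.linalg.lstsq(np.c_[Q[:,:2]-p[:2],np.ones(len(Q))],Q[:,2],rcond=None)[0]
            print(n,len(P),"rect",cv2.minAreaRect(Q[:,:2].astype(np.float32)),"z",k[2].round(1),"slope deg",np.degrees(k[:2]).round(2))
        np.savez("held_"+n+".npz",**im)
E
python3 - <<'E'
from h import *
go(525,-45,210,-9.6); o=ctrl.get_obs(); z=o["tool_pos"][2]*1000; print(o["grip_force"],o["wrist_torque"])
held(z-25,z-8)
E
```

```text
t 18.23 pos [468.1 381.9 214.7] yaw -17.56 F [ 1.  -0.3 -2.8] open 14.1 | shift [-9.747  4.574  0.094] turn [ 0.03  -0.029 -0.995]
88.5699212551117 [ 0.01378864 -0.02919807  0.05348093]
wrist 47082 rect ((471.1041259765625, 390.0082702636719), (150.48573303222656, 124.93323516845703), 72.43958282470703) z 194.6 slope deg [0.2  0.03]
top 891 rect ((466.77850341796875, 379.5390625), (170.7245330810547, 123.7357177734375), 72.29814910888672) z 192.1 slope deg [0.09 0.08]
scene 363 rect ((466.1499328613281, 374.00433349609375), (164.68052673339844, 125.00675964355469), 71.27347564697266) z 190.7 slope deg [-0.15 -0.01]
```

Call:
drive_tool:
  steps:
    - {"translation": [-0.4, 0.22, 0], "angular": [0, 0, 0], "gripper": 0}
    - {"translation": [-0.75, 0.42, 0], "angular": [0, 0, 0], "gripper": 0}
    - {"translation": [-0.9, 0.5, 0], "angular": [0, 0, 0], "gripper": 0}
    - {"translation": [-0.9, 0.5, 0], "angular": [0, 0, 0], "gripper": 0}
    - {"translation": [-0.9, 0.5, 0], "angular": [0, 0, 0], "gripper": 0}
    - {"translation": [-0.9, 0.5, 0], "angular": [0, 0, 0], "gripper": 0}
    - {"translation": [-0.9, 0.5, 0], "angular": [0, 0, 0], "gripper": 0}
    - {"translation": [-0.9, 0.5, 0], "angular": [0, 0, 0], "gripper": 0}

```text
t: 19.38
tool_pos: [0.5257, 0.0852, 0.2099]
tool_rot: [-2.534, -1.855, 0.004]
contact_force: [1.3, 0.6, -3.1]
opening: 0.0146
grip_force: 88.4
```

Call:
drive_tool:
  steps:
    - {"translation": [-0.9, 0.5, 0], "angular": [0, 0, 0], "gripper": 0}
    - {"translation": [-0.9, 0.5, 0], "angular": [0, 0, 0], "gripper": 0}
    - {"translation": [-0.6, 0.35, 0], "angular": [0, 0, -0.3], "gripper": 0}
    - {"translation": [0, 0, 0], "angular": [0, 0, -0.4], "gripper": 0}
    - {"translation": [0, 0, 0], "angular": [0, 0, -0.3], "gripper": 0}
    - {"translation": [0, 0, 0], "angular": [0, 0, 0], "gripper": 0}
    - {"translation": [0, 0, 0], "angular": [0, 0, 0], "gripper": 0}

```text
t: 20.25
tool_pos: [0.5486, -0.0206, 0.2108]
tool_rot: [-2.399, -2.027, 0.002]
contact_force: [0.0, -0.5, -3.4]
opening: 0.0144
grip_force: 88.5
```

```bash
python3 - <<'E'
from h import *
for n in("top","scene"):
    s=cloud(dict(np.load(f"held_{n}.npz")))*1000
    m=(s[...,2]>98)&(s[...,2]<114)&(s[...,0]>485)&(s[...,0]<640)&(s[...,1]>-140)&(s[...,1]<80)
    print("posts",n,cv2.minAreaRect(s[m][:,:2].astype(np.float32)),m.sum())
go(554.9,-35.2,156,-9.6); o=ctrl.get_obs(); z=o["tool_pos"][2]*1000
held(z-29,z-14)
E
```

```text
posts top ((554.4642333984375, -35.59007263183594), (132.27169799804688, 99.49848175048828), 80.07084655761719) 109
posts scene ((553.5093383789062, -37.24620819091797), (133.51370239257812, 101.7446517944336), 80.26708984375) 201
t 20.25 pos [548.6 -20.6 210.8] yaw -9.6 F [ 0.  -0.5 -3.4] open 14.4 | shift [-0.332  0.219  1.37 ] turn [-0.011  0.001 -0.   ]
wrist 47127 rect ((550.2764282226562, -12.332206726074219), (150.4016876220703, 124.98700714111328), 80.42662811279297) z 190.7 slope deg [-0.1  -0.14]
top 609 rect ((547.217529296875, -32.804473876953125), (146.2974090576172, 123.87359619140625), 80.47431945800781) z 190.4 slope deg [1.16 0.1 ]
scene 2240 rect ((548.0083618164062, -22.506431579589844), (170.06993103027344, 126.86107635498047), 80.54000854492188) z 190.1 slope deg [-0.17 -0.07]
```

Call:
drive_tool:
  steps:
    - {"translation": [-0.16, 0.1, 0], "angular": [0, 0, 0], "gripper": 0}
    - {"translation": [-0.16, 0.11, 0], "angular": [0, 0, 0], "gripper": 0}
    - {"translation": [0, 0, 0.3], "angular": [0, 0, 0], "gripper": 0}
    - {"translation": [0, 0, 0.4], "angular": [0, 0, 0], "gripper": 0}
    - {"translation": [0, 0, 0.4], "angular": [0, 0, 0], "gripper": 0}
    - {"translation": [0, 0, 0.3], "angular": [0, 0, 0], "gripper": 0}
    - {"translation": [0, 0, 0], "angular": [0, 0, 0], "gripper": 0}
    - {"translation": [0, 0, 0], "angular": [0, 0, 0], "gripper": 0}

```text
t: 21.4
tool_pos: [0.5557, -0.0344, 0.1562]
tool_rot: [2.398, 2.028, 0.001]
contact_force: [-0.1, 0.5, -2.8]
opening: 0.0142
grip_force: 88.4
```

```bash
python3 - <<'E'
from h import *
go(554.7,-34.6,153.5,-9.6); o=ctrl.get_obs(); z=o["tool_pos"][2]*1000
held(z-27,z-14)
im=dict(np.load("held_wrist.npz")); d=im["depth"]; hs=cv2.cvtColor(im["color"],cv2.COLOR_RGB2HSV)
W=cloud(im)*1000
# holes in the held plate: pixels within it that lie deeper than its top face
low=((W[...,2]<z-32)&(W[...,2]>40)).astype(np.uint8); n,l,st,c=cv2.connectedComponentsWithStats(low)
for i in range(1,n):
    if 60<st[i,4]<3000: print("low blob",st[i],c[i].round(1),"z",np.nanmedian(W[l==i][:,2]).round(1),"at plate top",ray(im,*c[i],(z-20)/1000).round(1), "max z",np.nanmax(W[l==i][:,2]).round(1))
E
```

```text
t 21.4 pos [555.7 -34.4 156.2] yaw -9.55 F [-0.1  0.5 -2.8] open 14.2 | shift [-0.009 -0.023  0.067] turn [0.006 0.    0.006]
wrist 47123 rect ((557.5584106445312, -25.94178009033203), (150.0553741455078, 125.0084228515625), 80.49349212646484) z 136.0 slope deg [ 0.01 -0.16]
top 518 rect ((533.1668090820312, -44.28002166748047), (144.46994018554688, 81.24513244628906), 80.85680389404297) z 135.9 slope deg [1.   0.02]
scene 2125 rect ((555.2095336914062, -36.6328125), (170.3711395263672, 126.27408599853516), 80.65547943115234) z 135.5 slope deg [ 0.15 -0.15]
low blob [216 103  28  31 679] [229.5 118.3] z 109.8 at plate top [525.   28.5 136.2] max z 111.7
low blob [400 103  28  31 675] [413.5 118.3] z 108.4 at plate top [606.   14.9 136.2] max z 111.8
low blob [ 609  201   31   75 1576] [627.  239.5] z 51.4 at plate top [703.  -60.2 136.2] max z 67.7
low blob [554 336  81  48 852] [590.5 353.7] z 57.3 at plate top [ 687.2 -124.1  136.2] max z 85.6
```

```bash
python3 - <<'E'
from h import *
im=dict(np.load("held_wrist.npz")); g=cv2.cvtColor(im["color"],cv2.COLOR_RGB2GRAY).astype(int)
W=cloud(im)*1000; H=[];T=[]
for u0,v0 in((216,103),(400,103)):
    s=g[v0:v0+31,u0:u0+28]; print("gray pct",np.percentile(s,[1,5,10,25,50,75]))
    low=(W[v0:v0+31,u0:u0+28,2]<122)
    for th in(30,40,50):
        m=((s<th)&low).astype(np.uint8); n,l,st,c=cv2.connectedComponentsWithStats(m)
        for i in range(1,n):
            if st[i,4]>15: print(th,st[i],"thread@109",ray(im,u0+c[i][0],v0+c[i][1],.109).round(1))
    r,c=np.where(low); print("hole",ray(im,u0+c.mean(),v0+r.mean(),.1333).round(1)); 
    print("\n".join("".join("%4d"%x for x in row[::2]) for row in s[::2]))
E
```

```text
gray pct [ 40.   41.   70.4  90.   99.  130. ]
50 [17 10 10  9 68] thread@109 [522.2  28.  109. ]
hole [524.3  28.4 133.3]
 177 156 130 112 104 108 101 107 117 104 155 181 185 185
 143 122  84 102 105  91  92  94  94  95 113 137 172 185
 123  82 103 106  88  89  92  93  94  94 115 123 138 178
  89  93 110  97  88  89  90  92  93  95 140 157 153 154
  73 108 110  94  89  89  89  89  92 100 122 135 152 149
  91 109 109  90  89  89  91  90  86  65  46  44  63 140
  99 109 108  91  90  90  90  92  64  41  41  40  40  86
  99 109 105  89  90  91  91 128  82  41  40  40  41  48
  97 109 108  92  90  91  92 117  77  41  42  40  40  56
  87 108 109  97  88  89  90  96 142  74  42  40  45  88
  72 106 109 103  89  90  89  94 142 144 107 103 117 147
  78  91 109 108  92  90  90  90 131 149 150 151 151 149
 124  77  98 109 103  92  91  90 119 147 148 150 150 148
 150 121  80  98 109 104  90  92  97 145 146 148 149 155
 166 149 125  82  96 111 103  89  95 130 131 146 130 172
 185 175 153 136 116  97 100  97  99 111 133 155 178 185
gray pct [ 36.  61.  62.  79.  98. 141.]
50 [ 1 11  4  8 27] thre
[... 263 characters left out ...]
  73  79  98  80
 154 141 147 145 145 143 137  89  68  62  88  99  98  96
 126  65 117 145 146 144 142 137  95  61  80  98  98  97
  94  37  48 131 145 145 143 142 112  62  65  97  98  97
  83  36  37 123 145 145 144 143 130  65  64  98  98  97
  73  36  43 115 144 145 144 143 118  63  65  97  98  98
  80  39  58 105 140 142 143 143  94  61  65  98  98  98
 106 107 133 139 139 140 141 136  71  61  66  98  99  96
 141 142 141 141 140 137 138 116  64  61  61  88  99  82
 143 143 142 141 140 139 125  75  61  61  73  91  88  82
 176 152 143 141 139 132  93  63  62  64  96  90  84 124
 185 167 148 142 133 112  86  63  61  65  85  88 137 149
 186 184 170 148 130 109  89  75  86  93 120 143 153 173
```

Through the held plate's holes the threads show about 1.7 mm off. The scene camera gives the same offset, so I'll correct it.

Call:
drive_tool:
  steps:
    - {"translation": [-0.025, -0.04, 0.02], "angular": [0, 0, 0], "gripper": 0}
    - {"translation": [0, 0, 0], "angular": [0, 0, 0], "gripper": 0}
    - {"translation": [0, 0, 0], "angular": [0, 0, 0], "gripper": 0}
    - {"translation": [0, 0, 0], "angular": [0, 0, 0], "gripper": 0}

```text
t: 22.05
tool_pos: [0.5536, -0.0351, 0.1549]
tool_rot: [-2.399, -2.029, -0.0]
contact_force: [-1.1, -0.9, -2.4]
opening: 0.0144
grip_force: 88.4
```

```bash
python3 - <<'E'
from h import *
go(554,-35.3,156,-9.6); o=ctrl.get_obs(); z=o["tool_pos"][2]*1000
held(z-27,z-14)
im=dict(np.load("held_wrist.npz")); g=cv2.cvtColor(im["color"],cv2.COLOR_RGB2GRAY).astype(int); W=cloud(im)*1000
low=((W[...,2]<122)&(W[...,2]>95)).astype(np.uint8); n,l,st,c=cv2.connectedComponentsWithStats(low)
for i in range(1,n):
    if 400<st[i,4]<1000:
        H=ray(im,*c[i],.1333); r,cc=np.where((l==i)&(g<50)); print("hole",H.round(1),"thread px",len(r),ray(im,cc.mean(),r.mean(),.109).round(1) if len(r) else 0)
s=cloud(dict(np.load("held_scene.npz")))*1000; P=s[(s[...,2]>113)&(s[...,2]<122)&(np.hypot(s[...,0]-466,s[...,1]+21)<12)]; print("pin",len(P),P.mean(0) if len(P) else 0)
E
```

```text
t 22.05 pos [553.6 -35.1 154.9] yaw -9.56 F [-1.1 -0.9 -2.4] open 14.4 | shift [-0.003  0.012 -0.027] turn [ 0.    -0.     0.005]
wrist 47078 rect ((555.2449340820312, -26.831382751464844), (150.57464599609375, 124.87025451660156), 80.40938568115234) z 134.8 slope deg [-0.04 -0.15]
top 513 rect ((529.2803344726562, -44.4840087890625), (144.2499237060547, 77.94727325439453), 80.53499603271484) z 134.1 slope deg [ 0.94 -0.03]
scene 2108 rect ((552.53466796875, -37.10009765625), (170.37867736816406, 126.8720703125), 80.20270538330078) z 133.7 slope deg [ 0.01 -0.14]
hole [524.4  27.9 133.3] thread px 47 [521.6  28.  109. ]
hole [602.8  14.7 133.3] thread px 68 [605.8  13.6 109. ]
pin 0 0
```

```bash
python3 -c "
from station import ctrl
print(ctrl.finish_job())"
```

```text
the job is handed in; nothing more can be done
None
```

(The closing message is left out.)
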